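# Lay out a fittings order on the counter mats

### The job

Lay out the order for checking: put each of the four brass fittings on the counter (large elbow, small elbow, tee and straight coupling) flat on the round black mat that bears its own outline, turned so that it covers that pale outline, and let go of it. Leave the wrench and the roll of tape where they are.

Things in the scene. Friction and masses are not known exactly. Their poses are not given: they have to be found in the camera images.
- large_elbow: Larger of the two L-shaped 90 degree elbow fitting of plain brass lying flat, any yaw; origin on its underside (on the counter, z = 0) below the corner where the two arm axes cross; z up. The two equal round arms run from the corner along its own +x and +y, their axes 18 mm up; each arm ends 60 mm from the corner, in a collar of 36 mm diameter that covers the last 26 mm. Weighs about 0.3 kg. Easily gripped across one collar, 45 mm from the corner.
- small_elbow: Smaller of the two L-shaped 90 degree elbow fitting of plain brass lying flat, any yaw; origin on its underside (on the counter, z = 0) below the corner where the two arm axes cross; z up. The two equal round arms run from the corner along its own +x and +y, their axes 13 mm up; each arm ends 46 mm from the corner, in a collar of 26 mm diameter that covers the last 22 mm. Weighs about 0.13 kg. Easily gripped across one collar, 35 mm from the corner.
- tee: T-shaped brass fitting lying flat, any yaw; origin on its underside (on the counter) below the point where run and branch cross; z up. The run lies along its own y and ends 40 mm to either side; the branch runs along its own +x and ends 50 mm from the origin. Collars of 34 mm diameter, axes 17 mm up; the branch's collar covers its last 24 mm. Weighs about 0.3 kg. Easily gripped across the branch, 37 mm from the origin.
- coupling: Straight brass coupling lying flat: an eight-sided bar 54 mm long and 32 mm across flats with a round threaded end of about 28 mm diameter and 18 mm length on each side, 90 mm long in all, along its own x; both ends alike, any yaw. Origin on its underside (on the counter) at mid-length; z up. Weighs about 0.28 kg. Easily gripped across the middle.
- mat_large_elbow: Mat for the large elbow. Fixed round black rubber mat, 124 mm across and 4 mm thick, on the counter, any yaw; origin at the centre of its underside. Its flat top bears a flat pale full-size outline of the large elbow (L with 60 mm arms, 36 mm wide), centred on the mat: the L's corner (axes' crossing) lies at x = -21, y = -21 mm in the mat's own frame, and its arms run along the mat's +x and +y.
- mat_small_elbow: Mat for the small elbow. Fixed round black rubber mat, 124 mm across and 4 mm thick, on the counter, any yaw; origin at the centre of its underside. Its flat top bears a flat pale full-size outline of the small elbow (L with 46 mm arms, 26 mm wide), centred on the mat: the L's corner (axes' crossing) lies at x = -16.5, y = -16.5 mm in the mat's own frame, and its arms run along the mat's +x and +y.
- mat_tee: Mat for the tee. Fixed round black rubber mat, 124 mm across and 4 mm thick, on the counter, any yaw; origin at the centre of its underside. Its flat top bears a flat pale full-size outline of the tee (T with a run 80 mm long, 34 mm wide), centred on the mat: the crossing of run and branch lies at x = -16.5, y = 0 mm in the mat's own frame, the run lies along the mat's y and the branch runs along its +x.
- mat_coupling: Mat for the straight coupling. Fixed round black rubber mat, 124 mm across and 4 mm thick, on the counter, any yaw; origin at the centre of its underside. Its flat top bears a flat pale full-size outline of the coupling (bar 90 mm long, up to 32 mm wide), centred on the mat, along the mat's x; either way round is right.
- wrench: Bystander: loose steel wrench, 180 mm long, lying at the far side of the counter; origin at its underside, near mid-length, x along its length. Not to be moved.
- tape: Bystander: small white roll of tape (ring, 56 mm across, 18 mm high) lying flat at the far side of the counter; origin at the centre of its underside. Not to be moved.
Mind the look-alikes: they are no part of the job. Leave any orange or purple look-alike of the large_elbow alone. What is shaped like the tee but green is not meant.

How it is judged:
At the end, for the whole second after the job is handed in: Each of the four fittings lies flat, at rest, on its own mat, over its outline: within 10 mm of it along either axis of the mat and within 0.25 rad of its direction, the right way round (arms and branch on their outlines; the coupling may lie either way round) (x of large_elbow in the frame of mat_large_elbow between -0.031 and -0.011 m and x of mat_large_elbow in the frame of large_elbow above 0 m and y of large_elbow in the frame of mat_large_elbow between -0.031 and -0.011 m and y of mat_large_elbow in the frame of large_elbow above 0 m and angle between the x axis of large_elbow and the x axis of mat_large_elbow, either way round below 0.25 rad and angle between each of large_elbow, small_elbow, tee, coupling's own z axis and vertical below 0.12 rad and z of large_elbow in the frame of mat_large_elbow below 0.008 m and linear speed of each of large_elbow, small_elbow, tee, coupling below 0.02 m/s and angular speed of each of large_elbow, small_elbow, tee, coupling below 0.2 rad/s and x of small_elbow in the frame of mat_small_elbow between -0.0265 and -0.0065 m and x of mat_small_elbow in the frame of small_elbow above 0 m and y of small_elbow in the frame of mat_small_elbow between -0.0265 and -0.0065 m and y of mat_small_elbow in the frame of small_elbow above 0 m and angle between the x axis of small_elbow and the x axis of mat_small_elbow, either way round below 0.25 rad and z of small_elbow in the frame of mat_small_elbow below 0.008 m and x of tee in the frame of mat_tee between -0.0265 and -0.0065 m and x of mat_tee in the frame of tee above 0 m and y of tee in the frame of mat_tee between -0.01 and 0.01 m and angle between the x axis of tee and the x axis of mat_tee, either way round below 0.25 rad and z of tee in the frame of mat_tee below 0.008 m and x of coupling in the frame of mat_coupling between -0.01 and 0.01 m and y of coupling in the frame of mat_coupling between -0.01 and 0.01 m and angle between the x axis of coupling and the x axis of mat_coupling, either way round below 0.25 rad and z of coupling in the frame of mat_coupling below 0.008 m); the robot touches nothing.
It fails at once if the wrench is moved by more than 30 mm (distance of wrench from where it was at the start of the episode above 0.03 m).
It fails at once if the roll of tape is moved by more than 30 mm (distance of tape from where it was at the start of the episode above 0.03 m).
It also fails if it takes over 104 s, if anything falls off the work surface, if the arm or the gripper's body presses on something with over 40 N, if the wrist force passes 120 N, or if a joint passes its speed limit or range.

### The arm

A 6-joint arm with a two-finger parallel gripper is mounted at the origin on the work surface. World frame = base frame: x ahead of the robot, y to its left, z up, the work surface at z = 0. Lengths are in m, angles in rad, forces in N, time in s.
With the tool pointing down it reaches from about 0.225 to 0.725 m from the base axis. Payload 3.1 kg.
Tool frame: the origin (TCP) lies midway between the tips of the shut fingers; the grasp point (between the pads) lies 19 mm behind it; z points along the fingers, x is the direction in which the jaws open and shut, and the axes are right-handed (so a half turn about z gives the same grasp; the last joint's range is limited). The gripper opens to 85 mm and grips with 20 to 120 N. Pads are 22 mm wide; open, the fingers measure 114 mm over their backs; the gripper's body (76 mm by 85 mm) begins 54 mm behind the grasp point. The pads swing forward as they close: fully open they stand 13 mm farther back than shut.
Start: joints at [-1.243, 0.048, 0.099, 1.622, 0, 1.443], TCP at [0.231, -0.471, 0.231] pointing down, gripper open.
Joint ranges: [-2.91, 2.91], [-0.99, 1.94], [-1.21, 1.42], [-2.12, 2.29], [-1.49, 1.47], [-3.14, 3.14]. Speed limits (rad/s): [2.79, 2.79, 3.14, 3.14, 3.14, 3.14].

### API

Orientations are given as a rotation vector (axis times angle).
In Python, from workcell import state, vision, job gives the robot as it stands. The module is installed in compiled form; this text tells all that it offers.
- The arm moves only by the shell command python3 -m jog 'ROWS' [OPENING] [FORCE]. ROWS is JSON, a list of rows, each a list of 2 entries, a list of its own where there are three numbers: the shift along the tool's x, y, z scaled (see below), then the turn, a rotation vector about the tool's x, y, z scaled (see below). In form: [[[tx, ty, tz], [ax, ay, az]], ...]. A call has 1 to 8 rows; each row shifts and turns the commanded pose from where the row before left it, along the tool's axes as they then stand; what a row does not reach is not made up. The controller multiplies each number of a shift by 2.5 cm and each number of a turn by 6 degrees. A row lasts 1/8 s, in which the tool goes at most 62.5 mm and 10.7 degrees, less where a joint would pass 70% of its speed; a pose out of reach is approached as far as the arm can. A call with a number of a shift or a turn outside -1 to 1 is refused whole. A call with a gripper value outside its range is refused whole. OPENING is the gripper's target within -1 to 1 (fully open at 1, half-way at 0, shut at -1), set as the call begins (- or left out, the last holds). The fingers move at their own pace and stop on an object; FORCE is the grip in N (left out, the last holds). Time passes only in rows, so rows that do not move let the fingers close. It gives the time, the measured TCP pose, the force and the opening at its end, in the units of the state.
- state(): the state, without advancing time (a new reading comes with each control period).
- vision.read_camera(name): name is "scene" or "side" or "wrist"; returns a dict with "frame" (420x560x3 uint8, red, green, blue), "depth" (420x560 float32, m along the optical axis (not along the pixel's ray), 0 where there is no reading), "fovy" (degrees; the focal length in pixels is half the picture's height over the tangent of half this angle, whatever the lens; pixels are square), "cx", "cy" (the principal point, pixels), "D" ([k1, k2, p1, p2, k3] as OpenCV has them; the pictures are not rectified), "eye" and "orientation" of the camera in the world. Camera axes: x right, y down, z forward; pixel columns grow to the right and rows downward; lengths in m; the calibration is good to about 2 mm. A picture is of the moment at which its call begins.
- job.close_job(): hands the job in, once; it reports no verdict.
The state is a dict: "time": time; "joint_pos": joint angles; "joint_vel": joint speeds; "joint_efforts": joint torques, N m; "eef_pos": TCP position; "tcp_rot": TCP orientation; "wrist_force": force on the tool from outside, world axes, zero at the start; "wrist_torque": the same for the moment, N m; "opening": finger opening in m.
Only numpy, scipy, OpenCV 4.12 (cv2) and the standard library are available. Lean on these libraries where they do the work, as an engineer would, in place of code of your own. Each camera call takes 0.05 s, during which the arm holds its last target. There are 200 camera calls.

## Working session

There is one attempt and no reset: what is moved stays moved. The work goes in short steps, Python scripts to look and compute and a shell command to move; the robot and the scene stay as the last step left them, time stands still between calls to the robot, and variables do not carry over. Pictures are saved under pics/ and viewed, about 12 in all and at most 16, crops included, and the job is handed in when it is done.

```bash
mkdir -p pics; cat > h.py <<'E'
import numpy as np, cv2
from scipy.spatial.transform import Rotation as R
from workcell import state, vision, job
def cam(n):
    c=vision.read_camera(n); f=c['frame'].shape[0]/2/np.tan(np.radians(c['fovy'])/2)
    c['K']=np.array([[f,0,c['cx']],[0,f,c['cy']],[0,0,1]])
    o=np.array(c['orientation'],float); c['R']=o if o.shape==(3,3) else R.from_rotvec(o).as_matrix()
    return c
def topl(c,uv,z):
    uv=np.asarray(uv,float).reshape(-1,1,2)
    n=cv2.undistortPoints(uv,c['K'],np.array(c['D'],float))[:,0]
    d=np.c_[n,np.ones(len(n))]@c['R'].T; e=np.array(c['eye'])
    return e+d*((z-e[2])/d[:,2])[:,None]
def save(c,p): cv2.imwrite(p,c['frame'][:,:,::-1])
E
python3 - <<'E'
from h import *
for n in ['scene','side','wrist']:
    c=cam(n); save(c,f'pics/{n}0.png'); print(n,c['eye'],c['orientation'],c['fovy'],c['D'],c['cx'],c['cy'])
s=state(); print(s)
E
```

```text
scene [ 0.91402232 -0.43646795  0.81075815] [-2.35201752 -0.89453533  0.3223114 ] 53.92697563332561 [-0.09300194  0.          0.          0.          0.        ] 279.69323288688685 211.89837610909746
side [0.43108147 0.8738197  0.75588344] [-0.07050029  2.80728042 -1.32748784] 51.59758046704848 [-0.11554458  0.          0.          0.          0.        ] 282.65615930219093 206.49348490516576
wrist [ 0.29780975 -0.43680194  0.37257532] [ 2.44704852 -1.52690216 -0.23066664] 67.59545105866631 [-0.01549782  0.          0.          0.          0.        ] 277.6585163918317 214.8214180694687
{'time': 0.15, 'joint_pos': array([-1.24274406e+00,  4.85888210e-02,  9.79340510e-02,  1.62200443e+00,
       -1.50655697e-05,  1.44299305e+00]), 'joint_vel': array([ 0.00016785, -0.00213905,  0.00558594, -0.00064115, -0.00025245,
        0.00057715]), 'joint_efforts': array([ 1.79550734e-03, -3.39262426e+01,  3.20422375e+01,  1.53925095e-02,
       -8.83113103e-05,  3.35088288e-06]), 'eef_pos': array([ 0.23094622, -0.47093453,  0.23036993]), 'tcp_rot': array([-2.66495198e+00,  1.66141417e+00,  2.27972823e-03]), 'wrist_force': array([ 0.32747   ,  0.57940027, -0.21958518]), 'wrist_torque': array([-0.03485414, -0.00958142,  0.00321059]), 'opening': 0.08507525938602842}
```

View pics/scene0.png

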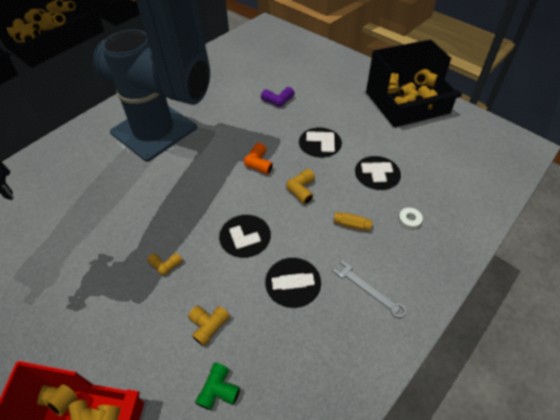

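View pics/side0.png

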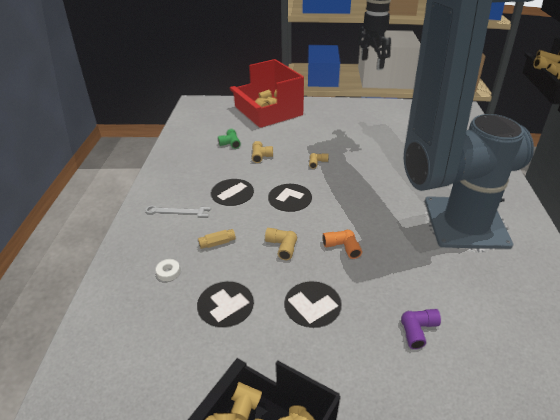

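Scene shot: large elbow at (302,186), small elbow (165,263), tee (209,323), coupling (352,221). Mats are large elbow (320,142), tee (377,172), small elbow (245,235) and coupling (293,282). The side shot agrees with this.

```bash
cat > m.py <<'E'
from h import *
def cloud(c):
    d=c['depth']; v,u=np.nonzero(d>0)
    n=cv2.undistortPoints(np.c_[u,v].astype(float).reshape(-1,1,2),c['K'],np.array(c['D'],float))[:,0]
    p=(np.c_[n,np.ones(len(n))]*d[v,u][:,None])@c['R'].T+np.array(c['eye'])
    hsv=cv2.cvtColor(c['frame'],cv2.COLOR_RGB2HSV)[v,u]
    return p,hsv
def inb(p): return (p[:,0]>.1)&(p[:,0]<.8)&(abs(p[:,1])<.75)
def raster(xy,r=.0015):
    im=np.zeros((1000,540),np.uint8); i=np.round((xy-[0,-.75])/r).astype(int)
    ok=(i>=0).all(1)&(i[:,0]<540)&(i[:,1]<1000); im[i[ok,1],i[ok,0]]=255
    im=cv2.morphologyEx(im,cv2.MORPH_CLOSE,np.ones((7,7),np.uint8)); n,l=cv2.connectedComponents(im)
    for k in range(1,n):
        v,u=np.nonzero(l==k)
        if len(v)>250: yield np.c_[u,v]*r+[0,-.75]
def rect(xy):
    (cx,cy),(w,h),a=cv2.minAreaRect((xy*1000).astype(np.float32))
    return np.array([cx,cy])/1000,w,h,a
def show(xy,tag):
    c,w,h,a=rect(xy); m=xy.mean(0)-c; A=np.radians(a); q=R.from_euler('z',a,degrees=True).as_matrix()[:2,:2].T@m*1000
    print(tag,'ctr',c.round(4),'wh %.0f %.0f ang %.1f'%(w,h,a),'centroid in rect',q.round(1),'area mm2 %.0f'%(len(xy)*2.25))
E
python3 - <<'E'
from m import *
P=[];
for n in ['scene','side']:
    c=cam(n); p,h=cloud(c)
    b=inb(p)&(p[:,2]>.006)&(p[:,2]<.06)&(h[:,0]>16)&(h[:,0]<28)&(h[:,1]>110)
    print(n,'table z',np.median(p[inb(p)&(abs(p[:,2])<.02),2]))
    for xy in raster(p[b][:,:2]): 
        q=p[b]; z=q[np.linalg.norm(q[:,:2]-xy.mean(0),axis=1)<.05,2]; show(xy,n+' brass zmax %.3f'%np.percentile(z,98))
    P.append(p[b])
    # mats: pale outline by ray casting on z=.004
    m=((cv2.cvtColor(c['frame'],cv2.COLOR_RGB2HSV)[:,:,2]>180)&(cv2.cvtColor(c['frame'],cv2.COLOR_RGB2HSV)[:,:,1]<40)).astype(np.uint8)
    for k in cv2.findContours(m,cv2.RETR_EXTERNAL,cv2.CHAIN_APPROX_NONE)[0]:
        if cv2.contourArea(k)<120: continue
        xy=topl(c,k[:,0],.004)[:,:2]
        if not inb(xy).all(): continue
        f=np.zeros((1000,540),np.uint8); cv2.fillPoly(f,[np.round((xy-[0,-.75])/.0015).astype(int)],255); v,u=np.nonzero(f)
        show(np.c_[u,v]*.0015+[0,-.75],n+' pale')
for xy in raster(np.vstack(P)[:,:2]): show(xy,'both')
E
```

```text
scene table z -0.000261344269355257
scene brass zmax 0.034 ctr [ 0.5718 -0.2999] wh 67 82 ang 4.1 centroid in rect [7.2 0.2] area mm2 3550
scene brass zmax 0.027 ctr [ 0.3922 -0.264 ] wh 57 62 ang 90.0 centroid in rect [-5.9 -6.8] area mm2 1998
scene brass zmax 0.037 ctr [0.4939 0.1116] wh 79 72 ang 80.8 centroid in rect [-9.2  7.5] area mm2 3330
scene brass zmax 0.034 ctr [0.6487 0.1   ] wh 89 28 ang 26.0 centroid in rect [0.2 0.1] area mm2 2007
scene brass zmax 0.060 ctr [0.5195 0.6836] wh 67 66 ang 79.0 centroid in rect [0.  1.7] area mm2 970
scene pale ctr [ 0.6405 -0.1065] wh 88 30 ang 48.0 centroid in rect [-0.2  0.3] area mm2 2324
scene pale ctr [ 0.4736 -0.0894] wh 56 58 ang 63.4 centroid in rect [-5.9 -5.7] area mm2 1937
scene pale ctr [0.7418 0.2182] wh 53 53 ang 45.0 centroid in rect [0.4 0.2] area mm2 2297
scene pale ctr [0.5978 0.2903] wh 76 62 ang 45.0 centroid in rect [-0.2  6.5] area mm2 3067
scene pale ctr [0.4098 0.2809] wh 76 72 ang 41.5 centroid in rect [8.  7.5] area mm2 3456
side table z 0.00040980896160602853
side brass zmax 0.037 ctr [ 0.5697 -0.2928] wh 61 77
[... 547 characters left out ...]
ale ctr [0.753  0.1965] wh 54 57 ang 90.0 centroid in rect [-0.1  0.2] area mm2 2522
side pale ctr [ 0.4751 -0.0887] wh 58 58 ang 63.4 centroid in rect [-5.7 -5.9] area mm2 2120
side pale ctr [ 0.6416 -0.106 ] wh 89 31 ang 48.0 centroid in rect [ 0.7 -0.5] area mm2 2367
both ctr [ 0.5716 -0.2969] wh 67 88 ang 4.1 centroid in rect [ 6.1 -0.5] area mm2 3899
both ctr [ 0.3928 -0.2599] wh 64 62 ang 88.0 centroid in rect [-8.  -5.6] area mm2 2331
both ctr [0.4918 0.1138] wh 83 77 ang 80.9 centroid in rect [-7.3  6.4] area mm2 4190
both ctr [0.6469 0.1054] wh 90 37 ang 23.7 centroid in rect [ 0.4 -0.3] area mm2 2936
both ctr [0.5195 0.6836] wh 67 66 ang 79.0 centroid in rect [0.  1.7] area mm2 970
```

```bash
cat > go.py <<'E'
import sys
from h import *
def go(x,y,z,th):
    s=state(); M=R.from_rotvec(s['tcp_rot']).as_matrix(); c=np.degrees(np.arctan2(M[1,0],M[0,0]))
    d=np.array([x,y,z])-s['eef_pos']; T=np.radians(th)
    X=np.array([np.cos(T),np.sin(T)]); Y=np.array([np.sin(T),-np.cos(T)])
    print('t %.2f pos %s yaw %.1f j6 %.2f tilt %.3f open %.4f F %s'%(s['time'],s['eef_pos'].round(4),c,s['joint_pos'][5],M[2,2],s['opening'],s['wrist_force'].round(1)))
    t=-(th-c)/6; print('turn az units %.2f (alt %.2f)'%(t,t-60*np.sign(t)),'then shift units x %.2f y %.2f z %.2f'%(d[:2]@X/.025,d[:2]@Y/.025,-d[2]/.025))
if __name__=='__main__': go(*map(float,sys.argv[1:5]))
E
cat > look.py <<'E'
from m import *
import sys
c=cam('wrist'); save(c,sys.argv[1]); p,h=cloud(c)
b=(p[:,2]>.008)&(p[:,2]<.06)&(h[:,0]>14)&(h[:,0]<30)&(h[:,1]>100)&inb(p)
for xy in raster(p[b][:,:2]): show(xy,'brass')
E
python3 go.py .4104 -.2418 .2 -3
```

```text
t 0.25 pos [ 0.231  -0.4711  0.2307] yaw -63.9 j6 1.44 tilt -1.000 open 0.0853 F [ 0.2  0.2 -1.1]
turn az units -10.15 (alt 49.85) then shift units x 6.69 y -9.54 z 1.23
```

```bash
python3 -m jog '[[[0,0,0],[0,0,-1]],[[0,0,0],[0,0,-1]],[[0,0,0],[0,0,-1]],[[0,0,0],[0,0,-1]],[[0,0,0],[0,0,-1]],[[0,0,0],[0,0,-1]],[[0,0,0],[0,0,-1]],[[0,0,0],[0,0,-1]]]' 0.4 60
python3 -m jog '[[[0,0,0],[0,0,-1]],[[0,0,0],[0,0,-1]],[[0.7,-1,0],[0,0,0]],[[0.7,-1,0],[0,0,0]],[[0.7,-1,0],[0,0,0]],[[0.7,-1,0],[0,0,0]],[[0.7,-1,0.4],[0,0,0]],[[0.7,-1,0.4],[0,0,0]]]'
python3 -m jog '[[[0.7,-1,0.4],[0,0,0]],[[0.7,-1,0],[0,0,0]],[[0.7,-1,0],[0,0,0]],[[0.4,-0.5,0],[0,0,0]],[[0,0,0],[0,0,0]],[[0,0,0],[0,0,0]]]'
python3 look.py pics/w1.png; python3 go.py .4104 -.2418 0.001 -3
```

```text
time: 1.25
eef_pos: [0.231, -0.4713, 0.2311]
tcp_rot: [-3.112, 0.429, 0.0]
wrist_force: [-0.0, 0.5, -0.1]
opening: 0.0594
time: 2.25
eef_pos: [0.3466, -0.3281, 0.2111]
tcp_rot: [3.139, -0.107, 0.0]
wrist_force: [0.1, 0.5, -0.8]
opening: 0.0595
time: 3.0
eef_pos: [0.4139, -0.2465, 0.2013]
tcp_rot: [3.139, -0.107, -0.001]
wrist_force: [-0.5, 0.0, -0.0]
opening: 0.0599
brass ctr [ 0.569 -0.297] wh 65 81 ang 6.2 centroid in rect [6.8 0.6] area mm2 3429
brass ctr [ 0.3922 -0.2595] wh 57 58 ang 90.0 centroid in rect [-4.8 -5.9] area mm2 2113
t 3.05 pos [ 0.4138 -0.2466  0.2013] yaw -3.9 j6 0.96 tilt -1.000 open 0.0597 F [-0.3  0.5  0.3]
turn az units -0.16 (alt 59.84) then shift units x -0.15 y -0.18 z 8.01
```

View pics/w1.png

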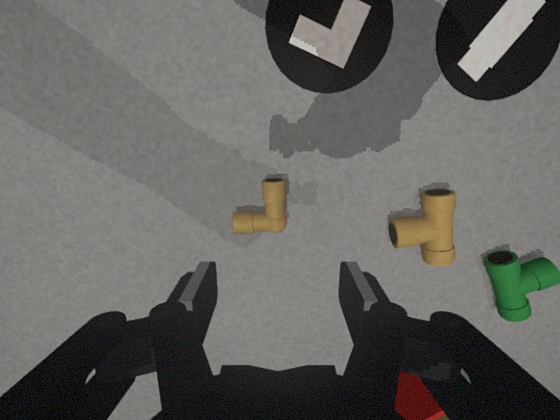

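Wrist view: small elbow at (262,208), tee at (428,228), green look-alike at (520,285). The measured poses match the first ones.

```bash
python3 -m jog '[[[-0.19,-0.21,0],[0,0,-0.4]],[[0,0,1],[0,0,0]],[[0,0,1],[0,0,0]],[[0,0,1],[0,0,0]],[[0,0,1],[0,0,0]],[[0,0,1],[0,0,0]],[[0,0,1],[0,0,0]],[[0,0,1],[0,0,0]]]'
python3 -m jog '[[[0,0,0.5],[0,0,0]],[[0,0,0.5],[0,0,0]],[[0,0,0],[0,0,0]],[[0,0,0],[0,0,0]]]'
python3 go.py .409 -.2413 0.001 -1
python3 -m jog '[[[0,0,0],[0,0,0]],[[0,0,0],[0,0,0]],[[0,0,0],[0,0,0]],[[0,0,0],[0,0,0]],[[0,0,0],[0,0,0]],[[0,0,0],[0,0,0]]]' -1 60
python3 -m jog '[[[0,0,-0.5],[0,0,0]],[[0,0,-1],[0,0,0]],[[0,0,-1],[0,0,0]],[[0,0,-1],[0,0,0]],[[0,0,-1],[0,0,0]],[[0,0,0],[0,0,0]]]'
```

```text
time: 4.05
eef_pos: [0.4093, -0.2412, 0.0256]
tcp_rot: [3.141, -0.043, 0.0]
wrist_force: [-0.4, -0.3, 0.4]
opening: 0.0598
time: 4.55
eef_pos: [0.4105, -0.2408, 0.0021]
tcp_rot: [3.14, -0.041, 0.002]
wrist_force: [1.1, -0.4, 0.8]
opening: 0.0598
t 4.55 pos [ 0.4105 -0.2408  0.0021] yaw -1.5 j6 0.93 tilt -1.000 open 0.0598 F [ 1.1 -0.4  0.8]
turn az units -0.08 (alt 59.92) then shift units x -0.06 y 0.02 z 0.04
time: 5.3
eef_pos: [0.4105, -0.2406, 0.0022]
tcp_rot: [3.141, -0.04, 0.002]
wrist_force: [-1.2, 1.1, 4.9]
opening: 0.0237
time: 6.05
eef_pos: [0.4112, -0.2413, 0.116]
tcp_rot: [3.139, -0.041, 0.006]
wrist_force: [0.9, -0.3, -1.1]
opening: 0.0239
```

```bash
python3 go.py .4978 -.0794 0.007 -26.6
```

```text
t 6.05 pos [ 0.4112 -0.2413  0.116 ] yaw -1.5 j6 0.93 tilt -1.000 open 0.0239 F [ 0.9 -0.3 -1.1]
turn az units 4.19 (alt -55.81) then shift units x 0.20 y -7.34 z 4.36
```

```bash
python3 -m jog '[[[0,0,0],[0,0,1]],[[0,0,0],[0,0,1]],[[0,0,0],[0,0,1]],[[0,0,0],[0,0,1]],[[0.2,-0.9,0],[0,0,0.2]],[[0,-0.9,0],[0,0,0]],[[0,-0.9,0],[0,0,0]],[[0,-0.9,0],[0,0,0]]]'
python3 -m jog '[[[0,-0.9,0],[0,0,0]],[[0,-0.9,0],[0,0,0]],[[0,-0.9,0],[0,0,0]],[[0,-0.9,0.5],[0,0,0]],[[0,-0.1,1],[0,0,0]],[[0,0,1],[0,0,0]],[[0,0,0],[0,0,0]]]'
python3 go.py .4978 -.0794 0.007 -26.6; python3 look.py pics/w2.png
```

```text
time: 7.05
eef_pos: [0.4536, -0.1606, 0.1118]
tcp_rot: [-3.056, 0.725, 0.005]
wrist_force: [0.3, 0.1, -0.7]
opening: 0.0239
time: 7.92
eef_pos: [0.4924, -0.0779, 0.0472]
tcp_rot: [-3.056, 0.724, 0.013]
wrist_force: [-0.4, -0.1, -1.4]
opening: 0.0236
t 7.92 pos [ 0.4924 -0.0779  0.0472] yaw -26.7 j6 1.74 tilt -1.000 open 0.0236 F [-0.4 -0.1 -1.4]
turn az units -0.01 (alt 59.99) then shift units x 0.22 y -0.04 z 1.61
```

View pics/w2.png

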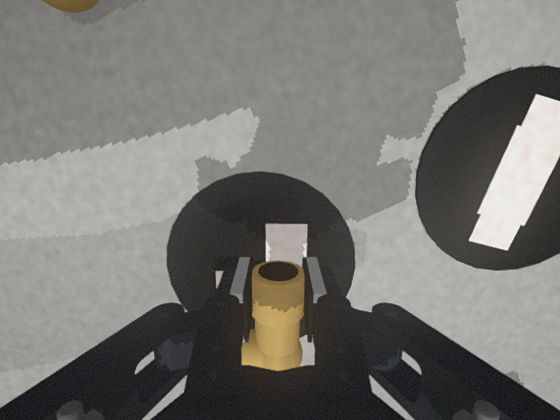

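The held elbow, collar at (278,290), lines up with its outline and the second arms are both on the left. I'll correct 5 mm in x and lower.

```bash
python3 -m jog '[[[0.22,-0.04,0],[0,0,0]],[[0,0,0.8],[0,0,0]],[[0,0,0.5],[0,0,0]],[[0,0,0.31],[0,0,0]],[[0,0,0],[0,0,0]],[[0,0,0],[0,0,0]]]'
python3 go.py .4978 -.0794 0.007 -26.6
python3 -m jog '[[[0,0,0],[0,0,0]],[[0,0,0],[0,0,0]],[[0,0,0],[0,0,0]],[[0,0,0],[0,0,0]]]' 0.2
python3 -m jog '[[[0,0,-0.5],[0,0,0]],[[0,0,-1],[0,0,0]],[[0,0,-1],[0,0,0]],[[0,0,-1],[0,0,0]],[[0,0,-1],[0,0,0]],[[0,0,-1],[0,0,0]],[[0,0,-1],[0,0,0]],[[0,0,0],[0,0,0]]]' 0.4
python3 look.py pics/w3.png; python3 go.py .5486 -.299 0.002 -84
```

```text
time: 8.72
eef_pos: [0.5018, -0.0808, 0.0116]
tcp_rot: [3.057, -0.725, 0.002]
wrist_force: [0.5, -0.2, -1.0]
opening: 0.0233
t 8.72 pos [ 0.5018 -0.0808  0.0116] yaw -26.7 j6 1.74 tilt -1.000 open 0.0233 F [ 0.5 -0.2 -1. ]
turn az units -0.01 (alt 59.99) then shift units x -0.17 y 0.02 z 0.19
time: 9.22
eef_pos: [0.5014, -0.0807, 0.0112]
tcp_rot: [3.057, -0.725, 0.0]
wrist_force: [-0.4, 0.6, 0.5]
opening: 0.0511
time: 10.22
eef_pos: [0.5032, -0.0812, 0.1769]
tcp_rot: [3.056, -0.725, 0.01]
wrist_force: [-0.3, 0.1, -0.5]
opening: 0.0601
brass ctr [ 0.4775 -0.0899] wh 58 60 ang 63.4 centroid in rect [-5.  -5.8] area mm2 2140
brass ctr [0.4896 0.1014] wh 52 77 ang 80.3 centroid in rect [-5.7  3.3] area mm2 2804
t 10.28 pos [ 0.5022 -0.0809  0.175 ] yaw -26.7 j6 1.74 tilt -1.000 open 0.0595 F [ 0.   0.4 -1.3]
turn az units 9.55 (alt -50.45) then shift units x 8.87 y -0.93 z 6.92
```

```bash
python3 -m jog '[[[0,0,0],[0,0,1]],[[0,0,0],[0,0,1]],[[0,0,0],[0,0,1]],[[0,0,0],[0,0,1]],[[0,0,0],[0,0,1]],[[0,0,0],[0,0,1]],[[0,0,0],[0,0,1]],[[0,0,0],[0,0,1]]]'
python3 -m jog '[[[0,0,0],[0,0,1]],[[0,0,0],[0,0,0.55]],[[1,-0.1,0],[0,0,0]],[[1,-0.1,0],[0,0,0]],[[1,-0.1,0],[0,0,0]],[[1,-0.1,0],[0,0,0]],[[1,-0.1,0],[0,0,0]],[[1,-0.1,0],[0,0,0]]]'
python3 -m jog '[[[1,-0.1,0],[0,0,0]],[[1,-0.1,1],[0,0,0]],[[0.87,-0.13,1],[0,0,0]],[[0,0,1],[0,0,0]],[[0,0,0],[0,0,0]],[[0,0,0],[0,0,0]],[[0,0,0],[0,0,0]]]'
python3 go.py .5486 -.299 0.002 -84
```

```text
time: 11.28
eef_pos: [0.5003, -0.0804, 0.1717]
tcp_rot: [2.494, -1.909, -0.005]
wrist_force: [-0.2, 0.2, 0.6]
opening: 0.0598
time: 12.28
eef_pos: [0.5317, -0.2293, 0.1724]
tcp_rot: [2.335, -2.102, -0.003]
wrist_force: [0.2, 0.5, 0.1]
opening: 0.0599
time: 13.15
eef_pos: [0.5486, -0.2992, 0.1004]
tcp_rot: [-2.335, 2.101, -0.004]
wrist_force: [0.1, 0.6, 0.1]
opening: 0.0595
t 13.15 pos [ 0.5486 -0.2992  0.1004] yaw -84.0 j6 2.43 tilt -1.000 open 0.0595 F [0.1 0.6 0.1]
turn az units 0.01 (alt -59.99) then shift units x -0.01 y -0.00 z 3.93
```

```bash
python3 -m jog '[[[0,0,1],[0,0,0]],[[0,0,1],[0,0,0]],[[0,0,1],[0,0,0]],[[0,0,0.6],[0,0,0]],[[0,0,0.33],[0,0,0]],[[0,0,0],[0,0,0]],[[0,0,0],[0,0,0]]]'
python3 go.py .5486 -.299 0.002 -84
python3 -m jog '[[[0,0,0],[0,0,0]],[[0,0,0],[0,0,0]],[[0,0,0],[0,0,0]],[[0,0,0],[0,0,0]],[[0,0,0],[0,0,0]],[[0,0,0],[0,0,0]]]' -1 60
python3 -m jog '[[[0,0,-0.5],[0,0,0]],[[0,0,-1],[0,0,0]],[[0,0,-1],[0,0,0]],[[0,0,-1],[0,0,0]],[[0,0,-1],[0,0,0]],[[0,0,-1],[0,0,0]],[[0,0,0],[0,0,0]],[[0,0,0],[0,0,0]]]'
python3 go.py .6131 .2766 0.006 45
```

```text
time: 14.02
eef_pos: [0.5485, -0.2994, 0.0016]
tcp_rot: [-2.335, 2.102, -0.003]
wrist_force: [0.4, 0.6, 0.0]
opening: 0.0598
t 14.03 pos [ 0.5485 -0.2994  0.0016] yaw -84.0 j6 2.43 tilt -1.000 open 0.0598 F [0.4 0.6 0. ]
turn az units 0.00 (alt -60.00) then shift units x -0.01 y -0.00 z -0.02
time: 14.78
eef_pos: [0.5484, -0.2996, 0.0017]
tcp_rot: [2.335, -2.102, 0.004]
wrist_force: [-0.9, -0.0, 4.6]
opening: 0.0326
time: 15.78
eef_pos: [0.5469, -0.2981, 0.136]
tcp_rot: [2.335, -2.102, -0.005]
wrist_force: [-0.6, 0.9, -3.8]
opening: 0.0322
t 15.78 pos [ 0.5469 -0.2981  0.136 ] yaw -84.0 j6 2.43 tilt -1.000 open 0.0322 F [-0.6  0.9 -3.8]
turn az units -21.50 (alt 38.50) then shift units x 18.13 y -14.38 z 5.20
```

```bash
python3 -m jog '[[[0,0,0],[0,0,-1]],[[0,0,0],[0,0,-1]],[[0,0,0],[0,0,-1]],[[0,0,0],[0,0,-1]],[[0,0,0],[0,0,-1]],[[0,0,0],[0,0,-1]],[[0,0,0],[0,0,-1]],[[0,0,0],[0,0,-1]]]'
python3 -m jog '[[[0,0,0],[0,0,-1]],[[0,0,0],[0,0,-1]],[[0,0,0],[0,0,-1]],[[0,0,0],[0,0,-1]],[[0,0,0],[0,0,-1]],[[0,0,0],[0,0,-1]],[[0,0,0],[0,0,-1]],[[0,0,0],[0,0,-1]]]'
python3 -m jog '[[[0,0,0],[0,0,-1]],[[0,0,0],[0,0,-1]],[[0,0,0],[0,0,-1]],[[0,0,0],[0,0,-1]],[[0,0,0],[0,0,-1]],[[0,0,0],[0,0,-0.5]],[[1,-0.8,0],[0,0,0]],[[1,-0.8,0],[0,0,0]]]'
python3 -m jog '[[[1,-0.8,0],[0,0,0]],[[1,-0.8,0],[0,0,0]],[[1,-0.8,0],[0,0,0]],[[1,-0.8,0],[0,0,0]],[[1,-0.8,0],[0,0,0]],[[1,-0.8,0],[0,0,0]],[[1,-0.8,0],[0,0,0]],[[1,-0.8,0],[0,0,0]]]'
python3 -m jog '[[[1,-0.8,0],[0,0,0]],[[1,-0.8,0],[0,0,0]],[[1,-0.8,0],[0,0,0]],[[1,-0.8,0],[0,0,0]],[[1,-0.8,0],[0,0,0]],[[1,-0.8,0],[0,0,0]],[[1,-0.8,0],[0,0,0]],[[1,-0.8,0],[0,0,0]]]'
python3 -m jog '[[[0,0,0.5],[0,0,0]],[[0,0,1],[0,0,0]],[[0,0,0],[0,0,0]],[[0,0,0],[0,0,0]],[[0,0,0],[0,0,0]]]'
python3 go.py .6131 .2761 0.007 44.2
```

```text
time: 16.77
eef_pos: [0.5464, -0.2979, 0.135]
tcp_rot: [-2.988, 0.965, 0.007]
wrist_force: [0.5, -0.4, -2.7]
opening: 0.0326
time: 17.77
eef_pos: [0.5465, -0.2979, 0.1351]
tcp_rot: [-3.121, -0.334, 0.005]
wrist_force: [0.2, -0.2, -3.2]
opening: 0.0321
time: 18.77
eef_pos: [0.5536, -0.2341, 0.1351]
tcp_rot: [-2.9, -1.2, 0.004]
wrist_force: [0.4, 0.9, -2.4]
opening: 0.0322
time: 19.77
eef_pos: [0.5816, 0.0206, 0.1353]
tcp_rot: [-2.901, -1.202, 0.005]
wrist_force: [0.6, 0.3, -2.6]
opening: 0.0322
time: 20.78
eef_pos: [0.6099, 0.2746, 0.135]
tcp_rot: [-2.902, -1.203, 0.007]
wrist_force: [0.5, 0.4, -2.5]
opening: 0.0319
time: 21.4
eef_pos: [0.6119, 0.2738, 0.1015]
tcp_rot: [2.902, 1.202, 0.003]
wrist_force: [-0.2, -0.5, -1.6]
opening: 0.0323
t 21.40 pos [0.6119 0.2738 0.1015] yaw 45.0 j6 1.11 tilt -1.000 open 0.0323 F [-0.2 -0.5 -1.6]
turn az units 0.13 (alt -59.87) then shift units x 0.10 y -0.03 z 3.78
```

```bash
python3 -m jog '[[[0.1,-0.03,0],[0,0,0.13]],[[0,0,1],[0,0,0]],[[0,0,1],[0,0,0]],[[0,0,1],[0,0,0]],[[0,0,0.5],[0,0,0]],[[0,0,0.25],[0,0,0]],[[0,0,0],[0,0,0]],[[0,0,0],[0,0,0]]]'
python3 go.py .6131 .2761 0.007 44.2
python3 -m jog '[[[0,0,0],[0,0,0]],[[0,0,0],[0,0,0]],[[0,0,0],[0,0,0]],[[0,0,0],[0,0,0]]]' 0.3
python3 -m jog '[[[0,0,-0.5],[0,0,0]],[[0,0,-1],[0,0,0]],[[0,0,-1],[0,0,0]],[[0,0,-1],[0,0,0]],[[0,0,-1],[0,0,0]],[[0,0,-1],[0,0,0]],[[0,0,-1],[0,0,0]],[[0,0,0],[0,0,0]]]' 0.4
python3 look.py pics/w4.png; python3 go.py .647 .105 0.002 115
```

```text
time: 22.4
eef_pos: [0.6134, 0.2766, 0.008]
tcp_rot: [2.91, 1.183, 0.004]
wrist_force: [0.7, -0.3, -3.0]
opening: 0.032
t 22.40 pos [0.6134 0.2766 0.008 ] yaw 44.2 j6 1.12 tilt -1.000 open 0.0320 F [ 0.7 -0.3 -3. ]
turn az units 0.01 (alt -59.99) then shift units x -0.02 y 0.01 z 0.04
time: 22.9
eef_pos: [0.6126, 0.2764, 0.0069]
tcp_rot: [-2.91, -1.183, -0.001]
wrist_force: [0.8, 0.4, -0.2]
opening: 0.0553
time: 23.9
eef_pos: [0.6142, 0.2769, 0.1732]
tcp_rot: [2.91, 1.183, 0.011]
wrist_force: [0.2, -0.1, -0.1]
opening: 0.0596
brass ctr [0.4909 0.119 ] wh 74 77 ang 81.9 centroid in rect [-6.   7.3] area mm2 3622
brass ctr [0.6744 0.122 ] wh 26 28 ang 22.6 centroid in rect [-0.5  1. ] area mm2 614
brass ctr [0.5978 0.2953] wh 81 68 ang 41.7 centroid in rect [0.5 6.4] area mm2 3676
t 23.95 pos [0.6133 0.2766 0.171 ] yaw 44.2 j6 1.12 tilt -1.000 open 0.0595 F [ 0.8  0.4 -0.6]
turn az units -11.79 (alt 48.21) then shift units x -6.79 y -1.68 z 6.76
```

View pics/w4.png

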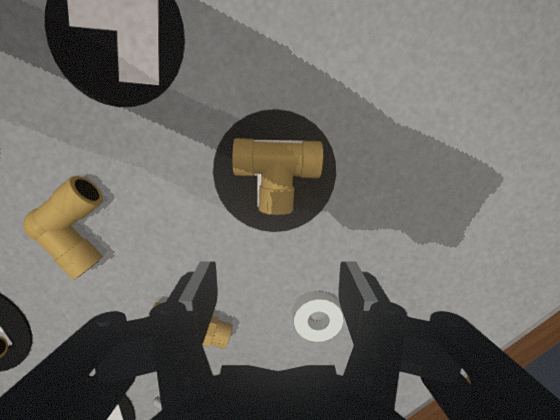

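Wrist view: the tee at (278,172) covers its outline except for a thin pale edge at the left. The coupling is partly hidden behind the finger at (215,328).

```bash
python3 -m jog '[[[0,0,0],[0,0,-1]],[[0,0,0],[0,0,-1]],[[0,0,0],[0,0,-1]],[[0,0,0],[0,0,-1]],[[0,0,0],[0,0,-1]],[[0,0,0],[0,0,-1]],[[0,0,0],[0,0,-1]],[[0,0,0],[0,0,-1]]]'
python3 -m jog '[[[0,0,0],[0,0,-1]],[[0,0,0],[0,0,-1]],[[0,0,0],[0,0,-1]],[[0,0,0],[0,0,-0.8]],[[-1,-0.25,0],[0,0,0]],[[-1,-0.25,0],[0,0,0]],[[-1,-0.25,0],[0,0,0]],[[-1,-0.25,0],[0,0,0]]]'
python3 -m jog '[[[-1,-0.25,0],[0,0,0]],[[-1,-0.25,0],[0,0,0]],[[-0.8,-0.2,1],[0,0,0]],[[0,0,1],[0,0,0]],[[0,0,0.5],[0,0,0]],[[0,0,0],[0,0,0]],[[0,0,0],[0,0,0]]]'
python3 look.py pics/w5.png; python3 go.py .6465 .106 0.001 115
```

```text
time: 24.95
eef_pos: [0.6114, 0.276, 0.1669]
tcp_rot: [-2.173, -2.267, 0.005]
wrist_force: [-1.7, -0.3, -0.2]
opening: 0.06
time: 25.95
eef_pos: [0.6312, 0.1742, 0.1669]
tcp_rot: [-1.686, -2.648, 0.003]
wrist_force: [0.4, 0.5, 0.1]
opening: 0.06
time: 26.82
eef_pos: [0.6462, 0.1047, 0.1074]
tcp_rot: [1.686, 2.65, 0.001]
wrist_force: [0.3, -0.2, 0.3]
opening: 0.0595
brass ctr [0.5001 0.1186] wh 39 106 ang 25.6 centroid in rect [-4.8 -6.1] area mm2 1953
brass ctr [0.6466 0.1065] wh 92 33 ang 24.0 centroid in rect [-0.4 -0.3] area mm2 2747
brass ctr [0.5984 0.2906] wh 84 65 ang 35.9 centroid in rect [-0.1  5.9] area mm2 3321
t 26.88 pos [0.6466 0.1047 0.108 ] yaw 115.1 j6 -0.38 tilt -1.000 open 0.0597 F [ 0.5 -0.5  0.6]
turn az units 0.01 (alt -59.99) then shift units x 0.05 y 0.02 z 4.28
```

View pics/w5.png

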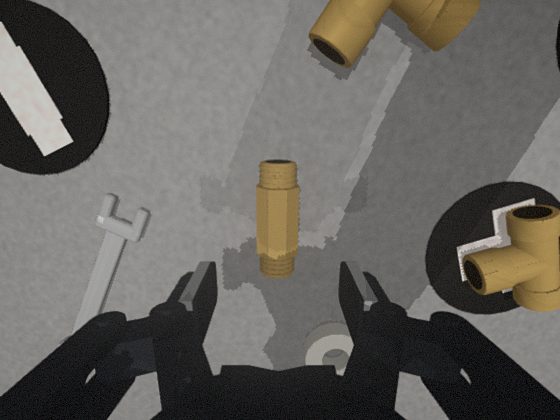

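Wrist view: the coupling at (278,218) is upright in the picture and midway between the fingers, at (.6466, .1065). The tape and wrench are clear.

```bash
python3 -m jog '[[[0.07,0.02,1],[0,0,0.1]],[[0,0,1],[0,0,0]],[[0,0,1],[0,0,0]],[[0,0,0.8],[0,0,0]],[[0,0,0.45],[0,0,0]],[[0,0,0],[0,0,0]],[[0,0,0],[0,0,0]]]'
python3 go.py .6466 .1065 0.001 114.5
python3 -m jog '[[[0,0,0],[0,0,0]],[[0,0,0],[0,0,0]],[[0,0,0],[0,0,0]],[[0,0,0],[0,0,0]],[[0,0,0],[0,0,0]],[[0,0,0],[0,0,0]]]' -1 60
python3 -m jog '[[[0,0,-0.5],[0,0,0]],[[0,0,-1],[0,0,0]],[[0,0,-1],[0,0,0]],[[0,0,-1],[0,0,0]],[[0,0,-1],[0,0,0]],[[0,0,0],[0,0,0]],[[0,0,0],[0,0,0]],[[0,0,0],[0,0,0]]]'
python3 go.py .641 -.1062 0.007 138
```

```text
time: 27.75
eef_pos: [0.6465, 0.1061, 0.0015]
tcp_rot: [1.7, 2.64, 0.002]
wrist_force: [0.8, 0.0, -0.5]
opening: 0.0599
t 27.75 pos [0.6465 0.1061 0.0015] yaw 114.4 j6 -0.37 tilt -1.000 open 0.0599 F [ 0.8  0.  -0.5]
turn az units -0.01 (alt 59.99) then shift units x 0.01 y 0.01 z 0.02
time: 28.5
eef_pos: [0.6467, 0.1059, 0.0018]
tcp_rot: [1.7, 2.639, 0.002]
wrist_force: [0.9, -0.8, 5.4]
opening: 0.0304
time: 29.5
eef_pos: [0.6441, 0.106, 0.1104]
tcp_rot: [-1.699, -2.638, 0.004]
wrist_force: [0.2, -0.3, -2.8]
opening: 0.0307
t 29.50 pos [0.6441 0.106  0.1104] yaw 114.4 j6 -0.37 tilt -1.000 open 0.0307 F [ 0.2 -0.3 -2.8]
turn az units -3.93 (alt 56.07) then shift units x -5.59 y -6.39 z 4.13
```

```bash
python3 -m jog '[[[0,0,0],[0,0,-1]],[[0,0,0],[0,0,-1]],[[0,0,0],[0,0,-1]],[[0,0,0],[0,0,-0.9]],[[-0.7,-0.8,0],[0,0,0]],[[-0.7,-0.8,0],[0,0,0]],[[-0.7,-0.8,0],[0,0,0]],[[-0.7,-0.8,0],[0,0,0]]]'
python3 -m jog '[[[-0.7,-0.8,0],[0,0,0]],[[-0.7,-0.8,0],[0,0,0]],[[-0.7,-0.8,0],[0,0,0]],[[-0.7,-0.8,0],[0,0,0]],[[0,0,1],[0,0,0]],[[0,0,1],[0,0,0]],[[0,0,0],[0,0,0]],[[0,0,0],[0,0,0]]]'
python3 go.py .641 -.1062 0.007 138
```

```text
time: 30.5
eef_pos: [0.6427, -0.0009, 0.1111]
tcp_rot: [-1.129, -2.929, 0.001]
wrist_force: [0.6, -0.5, -3.4]
opening: 0.0309
time: 31.5
eef_pos: [0.6418, -0.1064, 0.0628]
tcp_rot: [-1.13, -2.931, 0.0]
wrist_force: [0.5, 0.1, -1.9]
opening: 0.0307
t 31.50 pos [ 0.6418 -0.1064  0.0628] yaw 137.8 j6 -1.10 tilt -1.000 open 0.0307 F [ 0.5  0.1 -1.9]
turn az units -0.03 (alt 59.97) then shift units x 0.03 y -0.02 z 2.23
```

```bash
python3 -m jog '[[[0.03,-0.02,1],[0,0,0]],[[0,0,0.7],[0,0,0]],[[0,0,0.35],[0,0,0]],[[0,0,0.15],[0,0,0]],[[0,0,0],[0,0,0]],[[0,0,0],[0,0,0]]]'
python3 go.py .641 -.1062 0.007 138
python3 -m jog '[[[0,0,0],[0,0,0]],[[0,0,0],[0,0,0]],[[0,0,0],[0,0,0]],[[0,0,0],[0,0,0]]]' 0.25
python3 -m jog '[[[0,0,-0.5],[0,0,0]],[[0,0,-1],[0,0,0]],[[0,0,-1],[0,0,0]],[[0,0,-1],[0,0,0]],[[0,0,-1],[0,0,0]],[[0,0,-1],[0,0,0]],[[0,0,-1],[0,0,0]],[[0,0,0],[0,0,0]]]' 0.45
python3 look.py pics/w6.png; python3 go.py .4743 .1428 0.002 171.5
```

```text
time: 32.25
eef_pos: [0.6418, -0.1066, 0.0088]
tcp_rot: [1.129, 2.93, 0.0]
wrist_force: [0.4, -0.3, -1.7]
opening: 0.031
t 32.25 pos [ 0.6418 -0.1066  0.0088] yaw 137.8 j6 -1.10 tilt -1.000 open 0.0310 F [ 0.4 -0.3 -1.7]
turn az units -0.03 (alt 59.97) then shift units x 0.03 y -0.01 z 0.07
time: 32.75
eef_pos: [0.6412, -0.1064, 0.0082]
tcp_rot: [1.13, 2.931, 0.0]
wrist_force: [0.3, 0.2, 0.5]
opening: 0.0533
time: 33.75
eef_pos: [0.6429, -0.1069, 0.1744]
tcp_rot: [1.128, 2.925, 0.001]
wrist_force: [0.5, -0.1, -0.2]
opening: 0.0621
brass ctr [ 0.6418 -0.1053] wh 91 33 ang 47.1 centroid in rect [-0.2  0. ] area mm2 2763
brass ctr [ 0.4781 -0.0902] wh 60 59 ang 62.5 centroid in rect [-6.3 -5.6] area mm2 2250
brass ctr [0.4999 0.1032] wh 81 72 ang 59.9 centroid in rect [-9.   5.9] area mm2 2704
t 33.80 pos [ 0.642  -0.1066  0.1722] yaw 137.8 j6 -1.10 tilt -1.000 open 0.0618 F [ 0.2 -0.8 -0.9]
turn az units -5.61 (alt 54.39) then shift units x 8.11 y 8.87 z 6.81
```

View pics/w6.png

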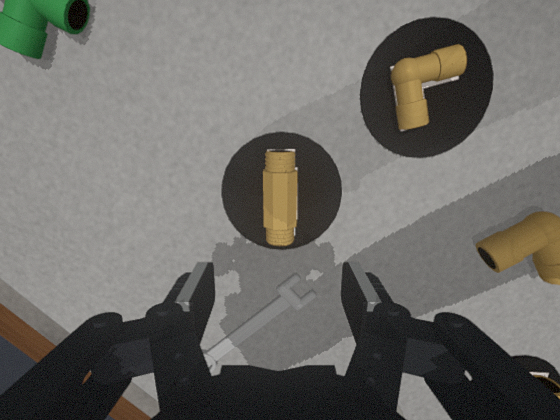

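Wrist view: the coupling at (280,195) and the small elbow at (425,80) both lie on their outlines. Next is the large elbow.

```bash
python3 -m jog '[[[0,0,0],[0,0,-1]],[[0,0,0],[0,0,-1]],[[0,0,0],[0,0,-1]],[[0,0,0],[0,0,-1]],[[0,0,0],[0,0,-1]],[[0.9,1,0],[0,0,-0.6]],[[0.9,1,0],[0,0,0]],[[0.9,1,0],[0,0,0]]]'
python3 -m jog '[[[0.9,1,0],[0,0,0]],[[0.9,1,0],[0,0,0]],[[0.9,1,0],[0,0,0]],[[0.9,1,0],[0,0,0]],[[0.9,1,0],[0,0,0]],[[0.9,0.9,0],[0,0,0]],[[0,0,1],[0,0,0]],[[0,0,0.5],[0,0,0]]]'
python3 -m jog '[[[0,0,0],[0,0,0]],[[0,0,0],[0,0,0]]]'
python3 look.py pics/w7.png; python3 go.py .4743 .1428 0.002 171.5
```

```text
time: 34.8
eef_pos: [0.5857, -0.0202, 0.1682]
tcp_rot: [-0.235, -3.13, -0.001]
wrist_force: [-0.3, -0.4, 0.5]
opening: 0.0619
time: 35.8
eef_pos: [0.4739, 0.145, 0.1301]
tcp_rot: [-0.233, -3.129, 0.002]
wrist_force: [0.3, 0.6, -0.1]
opening: 0.0617
time: 36.05
eef_pos: [0.476, 0.1446, 0.133]
tcp_rot: [0.236, 3.133, 0.0]
wrist_force: [-0.2, 0.1, -0.5]
opening: 0.062
brass ctr [0.4902 0.1147] wh 78 78 ang 80.5 centroid in rect [-6.9  6.7] area mm2 3969
t 36.10 pos [0.4763 0.1446 0.1334] yaw 171.4 j6 -1.26 tilt -1.000 open 0.0619 F [-0.1 -0.3 -0.2]
turn az units -0.02 (alt 59.98) then shift units x 0.07 y -0.08 z 5.26
```

View pics/w7.png

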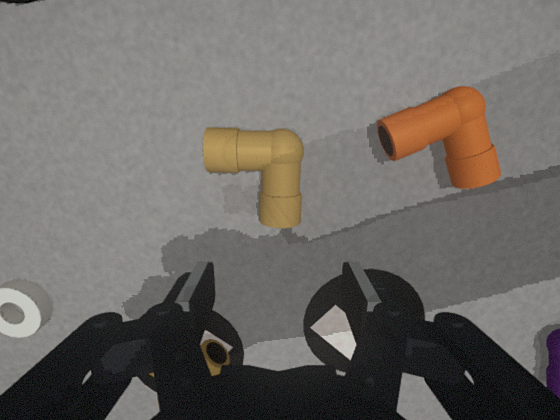

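Wrist view: the large elbow's downward arm (280,205) lies between the fingers. The orange look-alike at (470,110) is clear.

```bash
python3 -m jog '[[[0.1,-0.12,1],[0,0,0.15]],[[0,0,1],[0,0,0]],[[0,0,1],[0,0,0]],[[0,0,1],[0,0,0]],[[0,0,0.8],[0,0,0]],[[0,0,0.45],[0,0,0]],[[0,0,0],[0,0,0]],[[0,0,0],[0,0,0]]]'
python3 go.py .4734 .1419 0.002 170.5
python3 -m jog '[[[0,0,0],[0,0,0]],[[0,0,0],[0,0,0]],[[0,0,0],[0,0,0]],[[0,0,0],[0,0,0]],[[0,0,0],[0,0,0]],[[0,0,0],[0,0,0]]]' -1 60
python3 -m jog '[[[0,0,-0.5],[0,0,0]],[[0,0,-1],[0,0,0]],[[0,0,-1],[0,0,0]],[[0,0,-1],[0,0,0]],[[0,0,-1],[0,0,0]],[[0,0,0],[0,0,0]],[[0,0,0],[0,0,0]],[[0,0,0],[0,0,0]]]'
python3 - <<'E'
import numpy as np
a=np.radians(220.);x=np.array([np.cos(a),np.sin(a)]);y=np.array([-x[1],x[0]])
print(np.array([.4098,.2815])-.021*(x+y)+.045*y)
E
python3 go.py .4410 .2763 0.007 40
```

```text
time: 37.1
eef_pos: [0.4739, 0.1424, 0.0027]
tcp_rot: [0.259, 3.129, 0.001]
wrist_force: [-0.3, -0.8, 0.8]
opening: 0.062
t 37.10 pos [0.4739 0.1424 0.0027] yaw 170.5 j6 -1.25 tilt -1.000 open 0.0620 F [-0.3 -0.8  0.8]
turn az units 0.00 (alt -60.00) then shift units x 0.02 y -0.02 z 0.03
time: 37.85
eef_pos: [0.4737, 0.1425, 0.0029]
tcp_rot: [0.259, 3.129, 0.001]
wrist_force: [-1.4, -0.0, 6.4]
opening: 0.0346
time: 38.85
eef_pos: [0.4715, 0.1421, 0.1122]
tcp_rot: [-0.259, -3.127, 0.001]
wrist_force: [-0.8, 0.4, -2.4]
opening: 0.0345
[0.44131384 0.27661347]
t 38.85 pos [0.4715 0.1421 0.1122] yaw 170.5 j6 -1.25 tilt -1.000 open 0.0345 F [-0.8  0.4 -2.4]
turn az units 21.76 (alt -38.24) then shift units x 2.52 y -4.89 z 4.21
```

```bash
python3 -m jog '[[[0,0,0],[0,0,1]],[[0,0,0],[0,0,1]],[[0,0,0],[0,0,1]],[[0,0,0],[0,0,1]],[[0,0,0],[0,0,1]],[[0,0,0],[0,0,1]],[[0,0,0],[0,0,1]],[[0,0,0],[0,0,1]]]'
python3 -m jog '[[[0,0,0],[0,0,1]],[[0,0,0],[0,0,1]],[[0,0,0],[0,0,1]],[[0,0,0],[0,0,1]],[[0,0,0],[0,0,1]],[[0,0,0],[0,0,1]],[[0,0,0],[0,0,1]],[[0,0,0],[0,0,1]]]'
python3 -m jog '[[[0,0,0],[0,0,1]],[[0,0,0],[0,0,1]],[[0,0,0],[0,0,1]],[[0,0,0],[0,0,1]],[[0,0,0],[0,0,1]],[[0,0,0],[0,0,0.75]],[[0.5,-1,0],[0,0,0]],[[0.5,-1,0],[0,0,0]]]'
python3 -m jog '[[[0.5,-1,0],[0,0,0]],[[0.5,-1,0],[0,0,0]],[[0.5,-0.9,0],[0,0,0]],[[0,0,1],[0,0,0]],[[0,0,1],[0,0,0]],[[0,0,0],[0,0,0]],[[0,0,0],[0,0,0]],[[0,0,0],[0,0,0]]]'
python3 go.py .4413 .2766 0.0085 40
```

```text
time: 39.85
eef_pos: [0.472, 0.1421, 0.1126]
tcp_rot: [-1.514, -2.751, 0.002]
wrist_force: [0.1, -0.1, -2.6]
opening: 0.0343
time: 40.85
eef_pos: [0.472, 0.1421, 0.1127]
tcp_rot: [-2.503, -1.897, 0.003]
wrist_force: [0.4, 0.4, -3.1]
opening: 0.0343
time: 41.85
eef_pos: [0.459, 0.1967, 0.1127]
tcp_rot: [2.952, 1.074, -0.003]
wrist_force: [0.1, 0.8, -2.2]
opening: 0.0343
time: 42.85
eef_pos: [0.4429, 0.2766, 0.0654]
tcp_rot: [-2.952, -1.075, -0.004]
wrist_force: [0.5, -0.3, -2.6]
opening: 0.0343
t 42.85 pos [0.4429 0.2766 0.0654] yaw 40.0 j6 1.30 tilt -1.000 open 0.0343 F [ 0.5 -0.3 -2.6]
turn az units 0.00 (alt -60.00) then shift units x -0.05 y -0.04 z 2.28
```

```bash
python3 -m jog '[[[-0.05,-0.04,1],[0,0,0]],[[0,0,0.7],[0,0,0]],[[0,0,0.4],[0,0,0]],[[0,0,0.15],[0,0,0]],[[0,0,0],[0,0,0]],[[0,0,0],[0,0,0]]]'
python3 go.py .4413 .2766 0.0085 40
python3 -m jog '[[[0,0,0],[0,0,0]],[[0,0,0],[0,0,0]],[[0,0,0],[0,0,0]],[[0,0,0],[0,0,0]]]' 0.3
python3 -m jog '[[[0,0,-0.5],[0,0,0]],[[0,0,-1],[0,0,0]],[[0,0,-1],[0,0,0]],[[0,0,-1],[0,0,0]],[[0,0,-1],[0,0,0]],[[0,0,-1],[0,0,0]],[[0,0,-1],[0,0,0]],[[0,0,0],[0,0,0]]]' 0.45
python3 look.py pics/w8.png; python3 -c "
from h import *
save(cam('side'),'pics/s2.png')"
```

```text
time: 43.6
eef_pos: [0.4409, 0.2766, 0.0086]
tcp_rot: [-2.952, -1.075, -0.002]
wrist_force: [-0.5, -0.1, -2.8]
opening: 0.0345
t 43.60 pos [0.4409 0.2766 0.0086] yaw 40.0 j6 1.30 tilt -1.000 open 0.0345 F [-0.5 -0.1 -2.8]
turn az units 0.01 (alt -59.99) then shift units x 0.01 y 0.01 z 0.00
time: 44.1
eef_pos: [0.4404, 0.2764, 0.0081]
tcp_rot: [-2.952, -1.075, -0.001]
wrist_force: [0.0, -0.1, 0.6]
opening: 0.0555
time: 45.1
eef_pos: [0.442, 0.2771, 0.1737]
tcp_rot: [-2.951, -1.075, -0.01]
wrist_force: [-0.8, -0.3, 0.1]
opening: 0.0618
brass ctr [0.4074 0.2855] wh 78 79 ang 39.8 centroid in rect [6.9 6.6] area mm2 4050
brass ctr [0.5973 0.2949] wh 80 68 ang 42.1 centroid in rect [ 3.  10.5] area mm2 3085
```

View pics/w8.png

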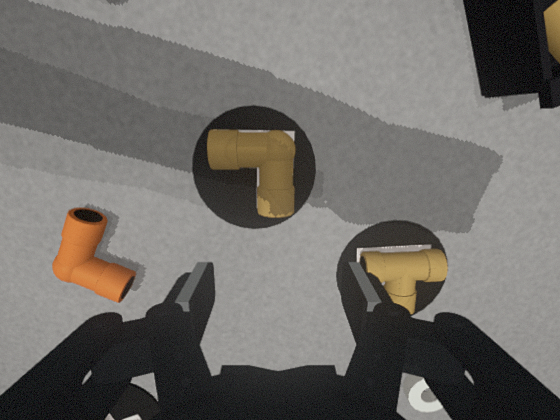

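View pics/s2.png

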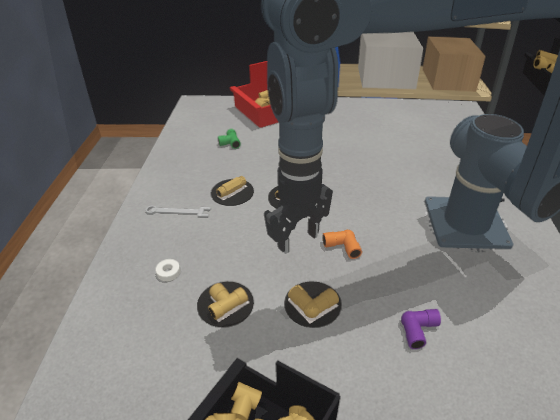

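Wrist view: the large elbow at (255,165) covers its outline, and the tee is also on its outline at (403,270). In the side view all visible fittings are on their mats, and the wrench and tape look unmoved. Handing in.

```bash
python3 -m jog '[[[0,0,0],[0,0,0]],[[0,0,0],[0,0,0]]]'; python3 -c "
from workcell import job
print(job.close_job())"
```

```text
time: 45.45
eef_pos: [0.4395, 0.2759, 0.169]
tcp_rot: [2.952, 1.075, -0.004]
wrist_force: [0.5, 0.1, 0.4]
opening: 0.0621
the job is handed in; nothing more can be done
None
```

I put all four fittings on their own mats, let go of them, and handed the job in at about 45 s of the 104 s allowed. No verdict is reported at hand-in.

My last wrist-camera checks compared each fitting with its outline, which I had measured once from the scene and side cameras:

| Fitting | Position error | Angle error |
|---|---|---|
| Small elbow | about 4 mm | about 1° |
| Tee | about 4–5 mm | about 2° |
| Coupling | about 1 mm | about 1° |
| Large elbow | about 4–5 mm | under 1° |

- **Margins:** all four are inside the 10 mm and 0.25 rad (about 14°) limits, and each faces the right way round.
- **Offset:** the tee and the large elbow both read about 4 mm toward +y. One look at the tee put it almost exactly on centre but about 8° off in angle, with part of the tee cut off in that picture. I took these differences as camera calibration error and did not correct them.
- **Flatness:** I judged that the fittings lie flat from the pictures only and did not measure it.
- **Left alone:** the wrench, tape and coloured look-alikes look unmoved in the last side picture. No check failed.

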